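# Set the samovar's feed valve half a turn off its seat

### The arm

A 6-joint arm with a two-finger parallel gripper is mounted at the origin on the work surface. World frame = base frame: x ahead of the robot, y to its left, z up, the work surface at z = 0. Lengths are in m, angles in rad, forces in N, time in s.
With the tool pointing down it reaches from about 0.15 to 0.775 m from the base axis. Payload 6.1 kg.
Tool frame: the origin (TCP) lies between the finger pads; the fingertips stand 25 mm ahead of it and the grasp point (between the pads) lies 6 mm ahead of it; z points along the fingers, y is the line along which they close (so a half turn about z gives the same grasp; the last joint's range is limited). The gripper opens to 85 mm and grips with 20 to 120 N. Pads are 22 mm wide; open, the fingers measure 114 mm over their backs; the gripper's body (76 mm by 85 mm) begins 54 mm behind the grasp point. The pads swing forward as they close: fully open they stand 13 mm farther back than shut.
Start: joints at [0, 0.126, -0.04, 1.405, 0, 1.571], TCP at [0.525, -0, 0.256] pointing down, gripper open.
Joint ranges: [-2.72, 2.72], [-0.95, 1.95], [-1.27, 1.35], [-1.78, 2.02], [-1.46, 1.47], [-3.14, 3.14]. Speed limits (rad/s): [2.39, 2.39, 3.01, 3.14, 3.14, 3.14].

### API

Orientations are given as a rotation vector (axis times angle).
In Python, from cell import arm gives the robot as it stands.
- The arm moves only by the tool play_rows, never from a script. Its argument "motion" is text: rows parted by semicolons, each of 7 numbers parted by spaces: the shift along the tool's x, y, z each as a share of 0.04 m, from -1 to 1, then the turn, a rotation vector about the tool's x, y, z each as a share of 5 degrees, from -1 to 1, then the closure, from -1 (fully open) to 1 (shut), so that 0 is half open. In form: dx dy dz ax ay az claw; .... A call has 1 to 10 rows; each row shifts and turns the commanded pose from where the row before left it, along the tool's axes as they then stand; what a row does not reach is not made up. A row lasts 1/12 s, in which the tool goes at most 41.7 mm and 7.16 degrees, less where a joint would pass 70% of its speed; a pose out of reach is approached as far as the arm can. A call with a number of a shift or a turn outside -1 to 1 is refused whole. A call with a gripper value outside its range is refused whole. The fingers move at their own pace and stop on an object; "squeeze" is the grip in N (left out, the last holds). Time passes only in rows, so rows that do not move let the fingers close. It gives the time, the measured TCP pose, the force, the opening and the grip force at its end, in the units of the state.
- arm.sense(): the state, without advancing time (a new reading comes with each control period).
- arm.snapshot(name): name is "scene" or "side" or "wrist"; returns (picture, depth): 400x640x3 uint8, red, green, blue; 400x640 float32, m along the optical axis (not along the pixel's ray), 0 where there is no reading.
- arm.camera_params(name): a dict with "fx", "fy", "cx", "cy" (pixels), "R" (3x3) and "t" (3): a world point X has camera coordinates R X + t. Camera axes: x right, y down, z forward; pixel columns grow to the right and rows downward; lengths in m; the calibration is good to about 2 mm. The wrist camera is an equidistant fisheye: a pixel r from the principal point sees the ray r / f radians off the axis. A picture is of the moment at which its call begins: read the wrist's pose just before it. camera_params takes no time and is no camera call; for the wrist camera it gives the pose at the moment of the call.
- arm.hand_in(): hands the job in; it is judged then, once.
The state is a dict: "time_s": time; "qpos": joint angles; "joint_vel": joint speeds; "joint_torque": joint torques, N m; "ee_pos": TCP position; "tool_rot": TCP orientation; "force": force on the tool from outside, world axes, zero at the start; "wrist_torque": the same for the moment, N m; "opening": opening from 0.0 (shut) to 1.0 (fully open); "gripper_force": force on a finger pad.
Only numpy, scipy, OpenCV 4.12 (cv2) and the standard library are available. Lean on these libraries where they do the work, as an engineer would, in place of code of your own. Each camera call takes 0.05 s, during which the arm holds its last target. There are 200 camera calls.

### The job

Set the feed valve beside the samovar: turn the little handwheel clockwise until the valve is fully shut, snug on its seat but not forced, then open it so that the stem itself is turned half a turn counter-clockwise. The wheel is loose on its stem, so take up the slack first and do not count it; then let go of the wheel, and leave the glass, sugar bowl and coasters where they stand.

Things in the scene. Friction and masses are not known exactly. Their poses are not given: they have to be found in the camera images.
- samovar: The fixed white enamel samovar and its feed plumbing, one piece. Origin: on the table top, right under the vertical axis of the feed valve; z up. The valve has a brass body 42 mm across on a copper pipe; a level 16 mm pipe at height 50 mm runs from it to the urn.
- urn_foot (a point): Middle of the urn's foot on the table. The urn is 200 mm across (handles and tap reach 145 mm from its axis) and 396 mm high: keep the arm clear of it.
- wheel: Level steel handwheel, three spokes, on top of the valve. Origin: on its vertical axis at mid-height of the rim, 120 mm above the table. Rim round, 60 mm outer diameter, 12 mm thick: grip it across the diameter from above, at any yaw. Its x axis points to the rim pin. Turning clockwise seen from above (negative about z) shuts the valve, counter-clockwise opens it. It does not rise.
- wheel_pin (a point): Top of a small upright pin (8 mm across, 9 mm high) on the rim, 25 mm from the axis. The wheel is loose on the stem nut: after each reversal it swings freely (under 0.05 N m) through a slack of unknown size, less than half a turn. At the start it may lie anywhere in the slack. It stays where it is left, except when pressed shut.
- valve_neck (a point): Top of the brass bonnet under the wheel, 28 mm across, 100 mm above the table, on the axis. Opening the stem takes 0.85 N m while turning and about 0.4 stays on the hand when it pauses (water pressure); shutting takes 0.15, near 0 when paused. On the seat it jumps to 0.5, then climbs 2 N m per rad as the washer gives; past 1.2 it is crushed. Let go, it springs back what the washer gave.
- stem_top (a point): Top centre of the 7 mm brass stem standing out of the hub, on the axis. It is 150.0 mm above the table when just shut and rises 1.5 mm per turn of the stem, 0.75 mm for half a turn: too little to be read from the measured position or an image. At the start the stem is 0.3 to 0.9 rad short of shut.
- valve_disc (a point): Hidden inside the valve body on the axis, 40 mm above the table: the underside of the washer disc. It sinks by up to 0.09 mm into the seat as the wheel is pressed shut with up to 1.2 N m, too little to be measured; more crushes it.
- cup: Green glass 68 mm across and 105 mm high in a steel holder with a side handle that reaches 59 mm from the axis (its y axis); loose bystander; origin under its centre.
- sugar_bowl: Steel sugar bowl with a closed lid, 94 mm across, 82 mm high; loose bystander; origin under its centre.
- coasters: Stack of three round wooden coasters, about 95 mm across, 24 mm high; loose bystander; origin under its centre.

How it is judged:
By the outcome, as a careful person would: the job done as asked, in the order asked, and still so for the second after the job is handed in, with the robot touching nothing.
It also fails if it takes over 59 s, if anything falls off the work surface, if the arm or the gripper's body presses on something with over 40 N, if the wrist force passes 120 N, or if a joint passes its speed limit or range.

## Working session

There is one attempt and no reset: what is moved stays moved. The work goes in short steps, Python scripts to look and compute and a tool call to move; the robot and the scene stay as the last step left them, time stands still between calls to the robot, and variables do not carry over. Pictures are saved under pics/ and viewed, at most 10 in all, crops included, and the job is handed in when it is done.

Besides the shell and the picture viewer there is one more tool, called as a command line: name --argument value ..., lists and objects as JSON in quotes. play_rows: Moves the arm, as the interface text tells. Its arguments: {"type":"object","properties":{"motion":{"type":"string"},"squeeze":{"type":"number"}},"required":["motion"]}

```bash
ls; mkdir -p pics; python3 - <<'E'
from cell import arm
import cv2,numpy as np
s=arm.sense();print(s)
for n in("scene","side"):
    p,d=arm.snapshot(n);cv2.imwrite(f"pics/{n}0.png",p[:,:,::-1]);np.savez(f"{n}0.npz",d=d,**arm.camera_params(n))
E
```

```text
pics
{'time_s': 0.0, 'qpos': array([ 8.48365769e-06,  1.26397918e-01, -4.06346044e-02,  1.40537561e+00,
       -3.93169547e-06,  1.57083857e+00]), 'joint_vel': array([-9.40091642e-04, -1.65330230e-04, -1.82409224e-04, -1.15865062e-03,
       -1.42664587e-05, -5.08024389e-04]), 'joint_torque': array([-1.88969068e-03, -4.35916471e+01,  3.52923596e+01,  1.73015334e-02,
       -7.00984879e-05, -2.14169546e-05]), 'ee_pos': array([5.24632806e-01, 3.38728152e-06, 2.55506850e-01]), 'tool_rot': array([-2.22067467e+00, -2.22059971e+00,  1.79402935e-03]), 'force': array([-0.34160412,  0.39866448, -1.08136656]), 'wrist_torque': array([-0.05534655,  0.03299171,  0.01760838]), 'gripper_force': 0.0, 'opening': 1.0049525004945148}
```

View pics/scene0.png

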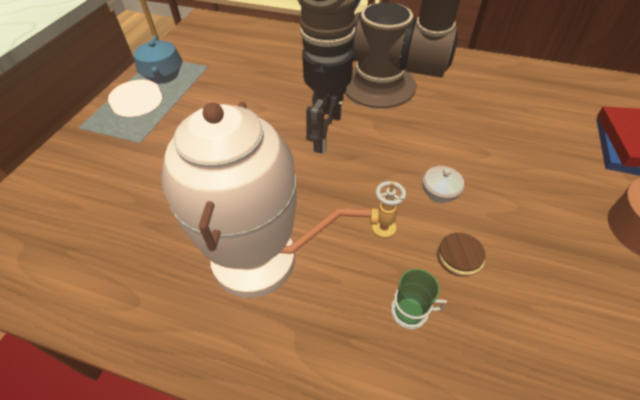

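View pics/side0.png

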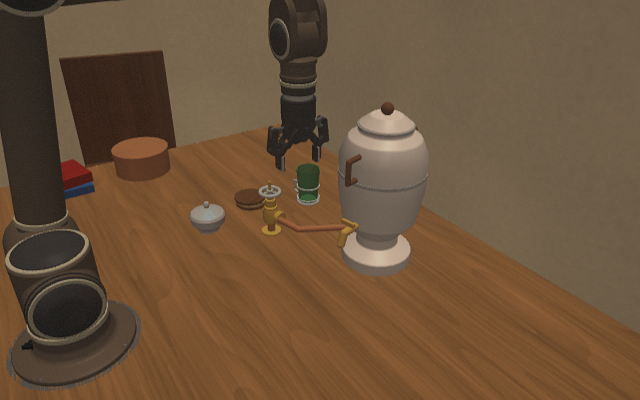

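Scene view: wheel centre at about (390,192), valve foot (384,229), bowl (443,184), coasters (462,252), cup (413,310), urn foot (252,265). Side view: wheel (270,191), valve foot (271,231), urn foot (376,252).

```bash
cat > h.py <<'E'
import numpy as np
def plane(c,u,v,z):
    R,t=c['R'],c['t'];o=-R.T@t;d=R.T@np.array([(u-c['cx'])/c['fx'],(v-c['cy'])/c['fy'],1.]);return o+d*(z-o[2])/d[2]
E
python3 - <<'E'
import numpy as np,cv2
from h import plane
np.set_printoptions(precision=4,suppress=True)
for n,pts in (("scene",dict(wheel=(390,192,.12),foot=(384,229,.0),bowl=(443,184,.05),coast=(462,250,.024),cup=(410,316,0),urn=(252,265,.02))),("side",dict(wheel=(270,191,.12),foot=(271,231,0),bowl=(208,216,.05),coast=(251,198,.024),cup=(308,198,0.0),urn=(376,252,.02)))):
    c=np.load(n+"0.npz")
    for k,(u,v,z) in pts.items(): print(n,k,plane(c,u,v,z), c['d'][v,u])
for n,(u,v) in (("scene",(390,195)),("side",(270,191))):
    p=cv2.imread(f"pics/{n}0.png")[v-40:v+50,u-60:u+60]
    cv2.imwrite(f"pics/{n}0c.png",cv2.resize(p,None,fx=6,fy=6,interpolation=2))
E
```

```text
scene wheel [0.5129 0.1271 0.12  ] 0.7636958
scene foot [0.5172 0.1298 0.    ] 0.84751415
scene bowl [0.3939 0.2318 0.05  ] 0.8589225
scene coast [0.5382 0.2925 0.024 ] 0.7995463
scene cup [0.6974 0.2175 0.    ] 0.68123996
scene urn [ 0.6963 -0.103   0.02  ] 0.65940535
side wheel [0.5188 0.1271 0.12  ] 1.2664368
side foot [0.5155 0.1251 0.    ] 1.3195285
side bowl [0.3779 0.2104 0.05  ] 1.2875789
side coast [0.5362 0.2749 0.024 ] 1.4392694
side cup [0.6968 0.2198 0.    ] 1.452885
side urn [ 0.6683 -0.1248  0.02  ] 1.1739514
```

play_rows --motion "0.8 -0.05 0.2 0 0 0 -1;0.8 -0.05 0.2 0 0 0 -1;0.8 -0.06 0.2 0 0 0 -1;0.8 -0.06 0.2 0 0 0 -1;0 0 0 0 0 -1 -1;0 0 0 0 0 -1 -1;0 0 0 0 0 -1 -1;0 0 0 0 0 -1 -1;0 0 0 0 0 -1 -1;0 0 0 0 0 -1 -1" --squeeze 100

```text
time_s: 0.93
ee_pos: [0.5159, 0.1281, 0.2238]
tool_rot: [-1.564, -2.724, 0.001]
force: [0.5, 0.3, -0.3]
opening: 1.001
gripper_force: 0.0
```

```bash
python3 - <<'E'
from cell import arm
import cv2,numpy as np
s=arm.sense();print(s)
c=arm.camera_params("wrist");print(c)
p,d=arm.snapshot("wrist");cv2.imwrite("pics/w1.png",p[:,:,::-1]);np.savez("w1.npz",d=d,**c)
E
```

```text
{'time_s': 0.9333, 'qpos': array([ 2.43312110e-01,  1.40618176e-01, -9.34006335e-02,  1.33774208e+00,
       -1.31788154e-05,  1.28595856e+00]), 'joint_vel': array([-1.81522787e-03, -3.62972218e-04, -5.80943582e-04,  9.04606788e-04,
        8.90568465e-04, -1.03728558e+00]), 'joint_torque': array([ 8.12903792e-02, -4.44405770e+01,  3.52294672e+01,  1.08996750e-02,
        2.25794785e-03,  1.09471053e+00]), 'ee_pos': array([0.51593923, 0.12806793, 0.22381201]), 'tool_rot': array([-1.56425896e+00, -2.72367059e+00,  1.06359720e-03]), 'force': array([ 0.4861238 ,  0.28936176, -0.34940222]), 'wrist_torque': array([0.02520407, 0.02004964, 0.01512678]), 'gripper_force': 0.0, 'opening': 1.0010321657352443}
{'fx': 309.70691628693146, 'fy': 309.70691628693146, 'cx': 314.949907604877, 'cy': 200.0646714578457, 'R': array([[ 8.63615073e-01,  5.04151658e-01,  3.33785940e-04],
       [ 4.77969969e-01, -8.18975896e-01,  3.17526677e-01],
       [ 1.60354963e-01, -2.74061285e-01, -9.48249280e-01]]), 't': array([-0.50884443, -0.17298182,  0.3015889 ])}
```

View pics/w1.png

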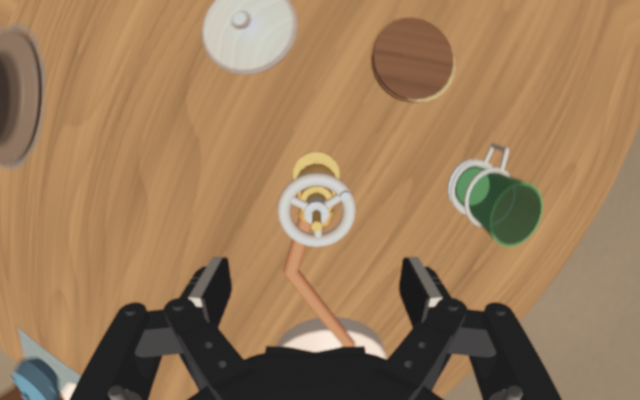

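Wheel rim centred at about (317,210), pin near (346,191). The gripper closes along the image's horizontal.

```bash
cat >> h.py <<'E'
def fish(c,u,v,z):
    R,t=c['R'],c['t'];x,y=(u-c['cx'])/c['fx'],(v-c['cy'])/c['fy'];r=np.hypot(x,y)
    d=R.T@np.array([np.sin(r)*x/r,np.sin(r)*y/r,np.cos(r)]);o=-R.T@t;return o+d*(z-o[2])/d[2]
E
python3 - <<'E'
import numpy as np,cv2
from h import *
c=np.load("w1.npz")
C=np.mean([fish(c,*p,.126) for p in((278,210),(356,210),(317,173),(317,247))],0);print("rim",C)
for p in((278,210),(356,210),(317,173),(317,247)):print(fish(c,*p,.126))
P=fish(c,346,191,.135);print("pin",P,P-C,np.linalg.norm((P-C)[:2]),np.degrees(np.arctan2(*(P-C)[1::-1])))
p=cv2.imread("pics/w1.png")[160:260,260:380]
cv2.imwrite("pics/w1c.png",cv2.resize(p,None,fx=6,fy=6,interpolation=2))
E
```

```text
rim [0.5157152  0.12884867 0.126     ]
[0.49031976 0.11476737 0.126     ]
[0.54048463 0.1440335  0.126     ]
[0.50113446 0.15367886 0.126     ]
[0.53092196 0.10291493 0.126     ]
pin [0.5239556 0.1546338 0.135    ] [0.0082404  0.02578513 0.009     ] 0.027069857473521308 72.27718420132076
```

View pics/w1c.png

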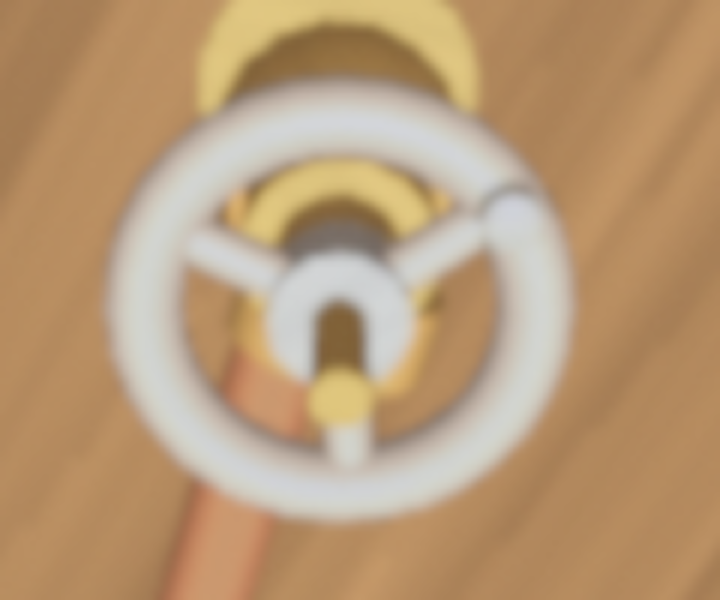

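play_rows --motion "0 0 0 0 0 -1 -1;0 0 0 0 0 -1 -1;0 0 0 0 0 -1 -1;0 0 0 0 0 -1 -1;0 0 0 0 0 -1 -1;0 0 0 0 0 -1 -1;0 0 0 0 0 -1 -1;0 0 0 0 0 -1 -1;0 0 0 0 0 -1 -1;0 0 0 0 0 -1 -1"

```text
time_s: 1.82
ee_pos: [0.516, 0.1279, 0.2239]
tool_rot: [-0.27, -3.129, 0.0]
force: [0.1, -0.0, -0.3]
opening: 1.0
gripper_force: 0.0
```

play_rows --motion "0 0 0 0 0 -1 -1;0 0 0 0 0 -1 -1;0 0 0 0 0 -1 -1;0 0 0 0 0 -1 -1;0 0 0 0 0 -1 -1;0 0 0 0 0 -1 -1;0 0 0 0 0 -1 -1;0 0 0 0 0 -1 -1;0 0 0 0 0 -1 -1;0 0 0 0 0 -1 -1"

```text
time_s: 2.65
ee_pos: [0.516, 0.1279, 0.2239]
tool_rot: [1.078, -2.95, -0.0]
force: [0.3, -0.8, 0.7]
opening: 1.001
gripper_force: 0.0
```

play_rows --motion "0 0 0.2 0 0 -1 -1;0 0 0.2 0 0 -1 -1;0 0 0.3 0 0 -1 -1;0 0 0.3 0 0 -1 -1;0 0 0.3 0 0 -1 -1;0 0 0.3 0 0 -1 -1;0 0 0.3 0 0 -1 -1;0 0 0.3 0 0 -1 -1;0 0 0 0 0 -1 -1;0 0 0 0 0 -1 -1"

```text
time_s: 3.48
ee_pos: [0.5154, 0.1278, 0.1349]
tool_rot: [2.222, -2.217, -0.002]
force: [0.8, 1.1, 0.7]
opening: 0.999
gripper_force: 0.0
```

```bash
cat >> h.py <<'E'
from scipy.spatial.transform import Rotation as Ro
def yaw(s):
    y=Ro.from_rotvec(s['tool_rot']).as_matrix()[:,1];return np.degrees(np.arctan2(y[1],y[0]))
def show(arm):
    s=arm.sense();print(f"t {s['time_s']:.2f} pos",np.round(s['ee_pos'],4),"yaw %.1f q6 %.3f"%(yaw(s),s['qpos'][5]),"F",np.round(s['force'],1),"M",np.round(s['wrist_torque'],3),"tq6 %.3f"%s['joint_torque'][5],"op %.3f g %.0f"%(s['opening'],s['gripper_force']))
E
python3 - <<'E'
from h import *
from cell import arm
show(arm)
c=np.load("w1.npz");S=fish(c,316.7,226.2,.149);P=fish(c,345.3,195.3,.135);print(S,P,np.degrees(np.arctan2(P[1]-.1285,P[0]-.5157)))
E
```

```text
t 3.48 pos [0.5154 0.1278 0.1349] yaw -179.9 q6 -1.330 F [0.8 1.1 0.7] M [ 0.001 -0.006 -0.023] tq6 1.095 op 0.999 g 0
[0.51664129 0.1265419  0.149     ] [0.52519916 0.15171508 0.135     ] 67.74658380297475
```

play_rows --motion "0 0 0.3 0 0 0 -1;0 0 0 0 0 0 0;0 0 0 0 0 0 1;0 0 0 0 0 0 1;0 0 0 0 0 0 1;0 0 0 0 0 0 1;0 0 0 0 0 0 1;0 0 0 0 0 0 1" --squeeze 100

```text
time_s: 4.15
ee_pos: [0.517, 0.1279, 0.1252]
tool_rot: [-2.22, 2.221, -0.002]
force: [2.4, -0.9, 5.0]
opening: 0.668
gripper_force: 105.9
```

```bash
python3 - <<'E'
from h import *
from cell import arm
show(arm)
E
```

```text
t 4.15 pos [0.517  0.1279 0.1252] yaw 180.0 q6 -1.327 F [ 2.4 -0.9  5. ] M [-0.301 -0.48  -0.048] tq6 -0.016 op 0.668 g 106
```

play_rows --motion "0 0 0 0 0 1 1;0 0 0 0 0 1 1;0 0 0 0 0 1 1;0 0 0 0 0 1 1"

```text
time_s: 4.48
ee_pos: [0.517, 0.1279, 0.1251]
tool_rot: [-1.795, 2.576, -0.002]
force: [2.7, -2.6, 4.7]
opening: 0.669
gripper_force: 106.0
```

```bash
cat > s.py <<'E'
from h import *
from cell import arm
show(arm)
E
python3 s.py
```

```text
t 4.48 pos [0.517  0.1279 0.1251] yaw 159.7 q6 -0.974 F [ 2.7 -2.6  4.7] M [-0.409 -0.522  0.09 ] tq6 -0.925 op 0.669 g 106
```

play_rows --motion "0 0 0 0 0 1 1;0 0 0 0 0 1 1"

```text
time_s: 4.65
ee_pos: [0.517, 0.1279, 0.1251]
tool_rot: [-1.564, 2.723, -0.002]
force: [2.4, -2.2, 5.4]
opening: 0.67
gripper_force: 106.0
```

```bash
python3 s.py
```

```text
t 4.65 pos [0.517  0.1279 0.1251] yaw 149.8 q6 -0.800 F [ 2.4 -2.2  5.4] M [-0.45  -0.551  0.145] tq6 -0.937 op 0.670 g 106
```

play_rows --motion "0 0 0 0 0 1 1;0 0 0 0 0 1 1"

```text
time_s: 4.82
ee_pos: [0.517, 0.1279, 0.1251]
tool_rot: [-1.321, 2.848, -0.002]
force: [2.6, -2.7, 5.3]
opening: 0.669
gripper_force: 106.1
```

```bash
python3 s.py
```

```text
t 4.82 pos [0.517  0.1279 0.1251] yaw 139.8 q6 -0.625 F [ 2.6 -2.7  5.3] M [-0.407 -0.588  0.188] tq6 -0.935 op 0.669 g 106
```

play_rows --motion "0 0 0 0 0 1 1;0 0 0 0 0 1 1"

```text
time_s: 4.98
ee_pos: [0.5171, 0.1279, 0.1251]
tool_rot: [-1.067, 2.953, -0.002]
force: [2.5, -2.2, 4.9]
opening: 0.667
gripper_force: 106.2
```

```bash
python3 s.py
```

```text
t 4.98 pos [0.5171 0.1279 0.1251] yaw 129.8 q6 -0.451 F [ 2.5 -2.2  4.9] M [-0.473 -0.564  0.228] tq6 -0.927 op 0.667 g 106
```

play_rows --motion "0 0 0 0 0 0 1;0 0 0 0 0 0 1;0 0 0 0 0 0 1"

```text
time_s: 5.23
ee_pos: [0.517, 0.1279, 0.1251]
tool_rot: [-1.076, 2.949, -0.002]
force: [2.6, -2.5, 5.1]
opening: 0.67
gripper_force: 106.4
```

```bash
python3 s.py
```

```text
t 5.23 pos [0.517  0.1279 0.1251] yaw 130.1 q6 -0.457 F [ 2.6 -2.5  5.1] M [-0.534 -0.558  0.04 ] tq6 0.058 op 0.670 g 106
```

play_rows --motion "0 0 0 0 0 1 1;0 0 0 0 0 1 1"

```text
time_s: 5.4
ee_pos: [0.5171, 0.1279, 0.1251]
tool_rot: [-0.811, 3.033, -0.002]
force: [3.7, -3.3, 5.4]
opening: 0.667
gripper_force: 106.4
```

```bash
python3 s.py
```

```text
t 5.40 pos [0.5171 0.1279 0.1251] yaw 119.9 q6 -0.279 F [ 3.7 -3.3  5.4] M [-0.577 -0.605  0.788] tq6 -0.368 op 0.667 g 106
```

play_rows --motion "0 0 0 0 0 0 1;0 0 0 0 0 0 1"

```text
time_s: 5.57
ee_pos: [0.5171, 0.1279, 0.1251]
tool_rot: [-0.817, 3.031, -0.002]
force: [2.9, -3.6, 5.8]
opening: 0.67
gripper_force: 106.4
```

```bash
python3 s.py
```

```text
t 5.57 pos [0.5171 0.1279 0.1251] yaw 120.2 q6 -0.283 F [ 2.9 -3.6  5.8] M [-0.617 -0.615  0.851] tq6 0.903 op 0.670 g 106
```

play_rows --motion "0 0 0 0 0 0 -1;0 0 0 0 0 0 -1;0 0 0 0 0 0 -1;0 0 0 0 0 0 -1;0 0 0 0 0 1 -1;0 0 0 0 0 1 -1;0 0 0 0 0 1 -1;0 0 0 0 0 1 -1;0 0 0 0 0 1 -1;0 0 0 0 0 1 -1"

```text
time_s: 6.4
ee_pos: [0.5158, 0.1281, 0.124]
tool_rot: [-0.006, -3.141, -0.0]
force: [0.3, 1.0, -0.1]
opening: 0.998
gripper_force: 0.0
```

play_rows --motion "0 0 0 0 0 1 -1;0 0 0 0 0 1 -1;0 0 0 0 0 1 -1;0 0 0 0 0 1 -1;0 0 0 0 0 1 -1;0 0 0 0 0 1 -1;0 0 0 0 0 1 -1;0 0 0 0 0 1 -1;0 0 0 0 0 1 -1;0 0 0 0 0 1 -1"

```text
time_s: 7.23
ee_pos: [0.5158, 0.1281, 0.1239]
tool_rot: [-1.333, -2.844, 0.001]
force: [-0.6, -0.3, 0.2]
opening: 1.001
gripper_force: 0.0
```

play_rows --motion "0 0 0 0 0 1 -1;0 0 0 0 0 1 -1;0 0 0 0 0 1 -1;0 0 0 0 0 1 -1;0 0 0 0 0 1 -1;0 0 0 0 0 1 -1;0 0 0 0 0 1 -1;0 0 0 0 0 1 -1;0 0 0 0 0 1 -1;0 0 0 0 0 1 -1"

```text
time_s: 8.07
ee_pos: [0.5158, 0.1281, 0.124]
tool_rot: [-2.41, -2.014, 0.001]
force: [-0.0, 0.7, 0.7]
opening: 1.002
gripper_force: 0.0
```

play_rows --motion "0 0 0 0 0 1 -1;0 0 0 0 0 1 -1;0 0 0 0 0 1 -1;0 0 0 0 0 1 -1;0 0 0 0 0 1 -1;0 0 0 0 0 1 -1;0 0 0 0 0 1 -1;0 0 0 0 0 1 -1;0 0 0 0 0 1 -1;0 0 0 0 0 0 -1"

```text
time_s: 8.9
ee_pos: [0.5158, 0.1281, 0.124]
tool_rot: [-2.997, -0.942, 0.001]
force: [-0.4, 0.2, -0.9]
opening: 1.003
gripper_force: 0.0
```

```bash
cat > snap.py <<'E'
import sys,cv2
from h import *
from cell import arm
n=sys.argv[1];show(arm);c=arm.camera_params("wrist");p,d=arm.snapshot("wrist");cv2.imwrite(f"pics/{n}.png",p[:,:,::-1]);np.savez(n+".npz",d=d,**c)
E
python3 snap.py w2
```

```text
t 8.90 pos [0.5158 0.1281 0.124 ] yaw -55.1 q6 2.776 F [-0.4  0.2 -0.9] M [0.036 0.001 0.003] tq6 0.888 op 1.003 g 0
```

View pics/w2.png

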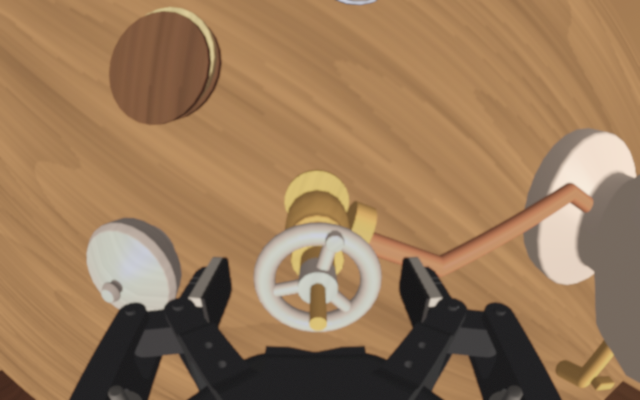

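play_rows --motion "0 0 0 0 0 0 0;0 0 0 0 0 0 1;0 0 0 0 0 0 1;0 0 0 0 0 0 1;0 0 0 0 0 0 1;0 0 0 0 0 0 1;0 0 0 0 0 0 1" --squeeze 100

```text
time_s: 9.53
ee_pos: [0.5166, 0.1274, 0.1252]
tool_rot: [2.994, 0.945, 0.002]
force: [-0.4, -2.9, 5.8]
opening: 0.67
gripper_force: 104.9
```

```bash
python3 s.py; python3 - <<'E'
from h import *
c=np.load("w2.npz");P=fish(c,335,238,.135);S=fish(c,317,324,.15);print(P,S,np.degrees(np.arctan2(P[1]-.1278,P[0]-.516)))
E
```

```text
t 9.53 pos [0.5166 0.1274 0.1252] yaw -55.0 q6 2.773 F [-0.4 -2.9  5.8] M [-0.563  0.135  0.039] tq6 0.019 op 0.670 g 105
[0.54438453 0.13851432 0.135     ] [0.51609909 0.12711035 0.15      ] 20.68004073144003
```

play_rows --motion "0 0 0 0 0 -1 1;0 0 0 0 0 -1 1"

```text
time_s: 9.7
ee_pos: [0.5167, 0.1274, 0.1252]
tool_rot: [2.898, 1.208, 0.002]
force: [-0.5, -3.2, 6.4]
opening: 0.673
gripper_force: 104.9
```

```bash
python3 s.py
```

```text
t 9.70 pos [0.5167 0.1274 0.1252] yaw -44.7 q6 2.594 F [-0.5 -3.2  6.4] M [-0.623  0.082  0.001] tq6 1.165 op 0.673 g 105
```

play_rows --motion "0 0 0 0 0 -1 1"

```text
time_s: 9.78
ee_pos: [0.5167, 0.1274, 0.1252]
tool_rot: [2.842, 1.334, 0.001]
force: [0.4, -3.3, 5.1]
opening: 0.668
gripper_force: 104.9
```

```bash
python3 s.py
```

```text
t 9.78 pos [0.5167 0.1274 0.1252] yaw -39.7 q6 2.507 F [ 0.4 -3.3  5.1] M [-0.659  0.08  -0.069] tq6 1.074 op 0.668 g 105
```

play_rows --motion "0 0 0 0 0 -1 1"

```text
time_s: 9.87
ee_pos: [0.5167, 0.1273, 0.1252]
tool_rot: [2.781, 1.456, 0.002]
force: [0.0, -3.9, 4.9]
opening: 0.668
gripper_force: 105.0
```

```bash
python3 s.py
```

```text
t 9.87 pos [0.5167 0.1273 0.1252] yaw -34.7 q6 2.419 F [ 0.  -3.9  4.9] M [-0.745 -0.037 -0.003] tq6 1.069 op 0.668 g 105
```

play_rows --motion "0 0 0 0 0 -1 1"

```text
time_s: 9.95
ee_pos: [0.5168, 0.1273, 0.1252]
tool_rot: [2.715, 1.576, 0.001]
force: [0.3, -3.6, 5.0]
opening: 0.665
gripper_force: 105.0
```

```bash
python3 s.py
```

```text
t 9.95 pos [0.5168 0.1273 0.1252] yaw -29.7 q6 2.332 F [ 0.3 -3.6  5. ] M [-0.671 -0.022 -0.005] tq6 1.068 op 0.665 g 105
```

play_rows --motion "0 0 0 0 0 -1 1"

```text
time_s: 10.03
ee_pos: [0.5168, 0.1273, 0.1252]
tool_rot: [2.644, 1.693, 0.001]
force: [1.0, -3.5, 4.1]
opening: 0.67
gripper_force: 105.0
```

```bash
python3 s.py
```

```text
t 10.03 pos [0.5168 0.1273 0.1252] yaw -24.7 q6 2.245 F [ 1.  -3.5  4.1] M [-0.728 -0.089 -0.034] tq6 1.068 op 0.670 g 105
```

play_rows --motion "0 0 0 0 0 -1 1"

```text
time_s: 10.12
ee_pos: [0.5169, 0.1273, 0.1252]
tool_rot: [2.567, 1.807, 0.001]
force: [0.1, -3.5, 4.8]
opening: 0.669
gripper_force: 105.0
```

```bash
python3 s.py
```

```text
t 10.12 pos [0.5169 0.1273 0.1252] yaw -19.7 q6 2.158 F [ 0.1 -3.5  4.8] M [-0.759 -0.081  0.012] tq6 1.069 op 0.669 g 105
```

play_rows --motion "0 0 0 0 0 -1 1"

```text
time_s: 10.2
ee_pos: [0.5169, 0.1273, 0.1252]
tool_rot: [2.486, 1.917, 0.001]
force: [0.6, -3.5, 4.2]
opening: 0.668
gripper_force: 105.0
```

```bash
python3 s.py
```

```text
t 10.20 pos [0.5169 0.1273 0.1252] yaw -14.7 q6 2.070 F [ 0.6 -3.5  4.2] M [-0.767 -0.113 -0.045] tq6 1.068 op 0.668 g 105
```

play_rows --motion "0 0 0 0 0 -1 1"

```text
time_s: 10.28
ee_pos: [0.5169, 0.1272, 0.1252]
tool_rot: [2.4, 2.023, 0.001]
force: [0.8, -3.2, 5.5]
opening: 0.672
gripper_force: 105.1
```

```bash
python3 s.py
```

```text
t 10.28 pos [0.5169 0.1272 0.1252] yaw -9.7 q6 1.983 F [ 0.8 -3.2  5.5] M [-0.705 -0.117 -0.017] tq6 1.069 op 0.672 g 105
```

play_rows --motion "0 0 0 0 0 -1 1"

```text
time_s: 10.37
ee_pos: [0.517, 0.1272, 0.1252]
tool_rot: [2.309, 2.126, 0.001]
force: [0.2, -4.1, 4.6]
opening: 0.667
gripper_force: 105.1
```

```bash
python3 s.py
```

```text
t 10.37 pos [0.517  0.1272 0.1252] yaw -4.7 q6 1.896 F [ 0.2 -4.1  4.6] M [-0.725 -0.198 -0.62 ] tq6 0.813 op 0.667 g 105
```

play_rows --motion "0 0 0 0 0 -1 1"

```text
time_s: 10.45
ee_pos: [0.517, 0.1272, 0.1253]
tool_rot: [2.216, 2.223, 0.001]
force: [1.0, -4.1, 4.8]
opening: 0.669
gripper_force: 105.1
```

```bash
python3 s.py
```

```text
t 10.45 pos [0.517  0.1272 0.1253] yaw 0.2 q6 1.810 F [ 1.  -4.1  4.8] M [-0.683 -0.197 -0.836] tq6 0.170 op 0.669 g 105
```

play_rows --motion "0 0 0 0 0 -1 1;0 0 0 0 0 -1 1;0 0 0 0 0 -1 1;0 0 0 0 0 -1 1;0 0 0 0 0 -1 1;0 0 0 0 0 -1 1;0 0 0 0 0 -1 1;0 0 0 0 0 -1 1;0 0 0 0 0 -1 1;0 0 0 0 0 -1 1"

```text
time_s: 11.28
ee_pos: [0.5174, 0.1274, 0.1252]
tool_rot: [1.069, 2.951, 0.0]
force: [3.0, -1.4, 3.2]
opening: 0.67
gripper_force: 105.3
```

```bash
python3 s.py
```

```text
t 11.28 pos [0.5174 0.1274 0.1252] yaw 50.2 q6 0.938 F [ 3.  -1.4  3.2] M [-0.473 -0.456 -0.843] tq6 0.225 op 0.670 g 105
```

play_rows --motion "0 0 0 0 0 -1 1;0 0 0 0 0 -1 1;0 0 0 0 0 -1 1;0 0 0 0 0 -1 1;0 0 0 0 0 -1 1;0 0 0 0 0 -1 1;0 0 0 0 0 -1 1;0 0 0 0 0 -1 1;0 0 0 0 0 -1 1;0 0 0 0 0 -1 1"

```text
time_s: 12.12
ee_pos: [0.5175, 0.1278, 0.1252]
tool_rot: [-0.278, 3.126, -0.0]
force: [2.2, -1.3, 2.7]
opening: 0.669
gripper_force: 105.4
```

```bash
python3 s.py
```

```text
t 12.12 pos [0.5175 0.1278 0.1252] yaw 100.2 q6 0.065 F [ 2.2 -1.3  2.7] M [-0.125 -0.539 -0.933] tq6 0.217 op 0.669 g 105
```

play_rows --motion "0 0 0 0 0 -1 1;0 0 0 0 0 -1 1;0 0 0 0 0 -1 1;0 0 0 0 0 -1 1;0 0 0 0 0 -1 1;0 0 0 0 0 -1 1;0 0 0 0 0 -1 1;0 0 0 0 0 -1 1;0 0 0 0 0 -1 1;0 0 0 0 0 0 1"

```text
time_s: 12.95
ee_pos: [0.5173, 0.1282, 0.1252]
tool_rot: [-1.452, 2.783, -0.001]
force: [2.7, 0.6, 3.2]
opening: 0.666
gripper_force: 105.7
```

```bash
python3 s.py
```

```text
t 12.95 pos [0.5173 0.1282 0.1252] yaw 145.1 q6 -0.719 F [2.7 0.6 3.2] M [ 0.128 -0.406 -0.532] tq6 -1.411 op 0.666 g 106
```

play_rows --motion "0 0 0 0 0 -1 1;0 0 0 0 0 -1 1;0 0 0 0 0 -1 1;0 0 0 0 0 -1 1;0 0 0 0 0 -1 1;0 0 0 0 0 -0.75 1;0 0 0 0 0 0 1;0 0 0 0 0 0 1"

```text
time_s: 13.62
ee_pos: [0.517, 0.1282, 0.1252]
tool_rot: [-2.092, 2.341, -0.001]
force: [1.1, 0.9, 5.1]
opening: 0.67
gripper_force: 105.9
```

```bash
python3 snap.py w3; python3 - <<'E'
import cv2
p=cv2.imread("pics/w3.png")[180:350,200:440];cv2.imwrite("pics/w3c.png",cv2.resize(p,None,fx=3,fy=3,interpolation=2))
E
```

```text
t 13.62 pos [0.517  0.1282 0.1252] yaw 173.5 q6 -1.215 F [1.1 0.9 5.1] M [ 0.133 -0.242 -0.538] tq6 -0.579 op 0.670 g 106
```

View pics/w3c.png

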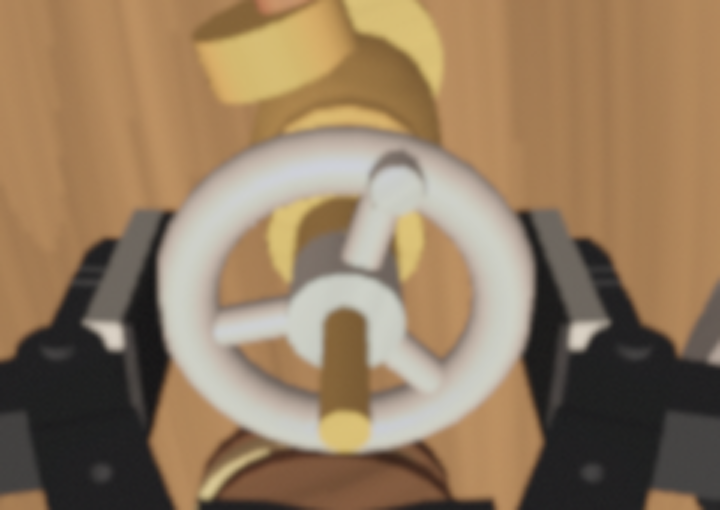

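Pin at (332.7,242.7), stem top at (315.3,324); nearly the same place relative to the gripper as before the grip, so little slip.

```bash
python3 - <<'E'
from h import *
import cv2
for n,pin in(("w2",(335,238)),("w3",(332.7,242.7))):
    c=np.load(n+".npz");P=fish(c,*pin,.135)
    print(n,P,np.degrees(np.arctan2(P[1]-.1278,P[0]-.516)))
p=cv2.imread("pics/w2.png")[180:350,200:440];cv2.imwrite("pics/w2c.png",cv2.resize(p,None,fx=3,fy=3,interpolation=2))
E
```

```text
w2 [0.54438453 0.13851432 0.135     ] 20.68004073144003
w3 [0.50594475 0.10006796 0.135     ] -109.92993146516118
```

View pics/w2c.png

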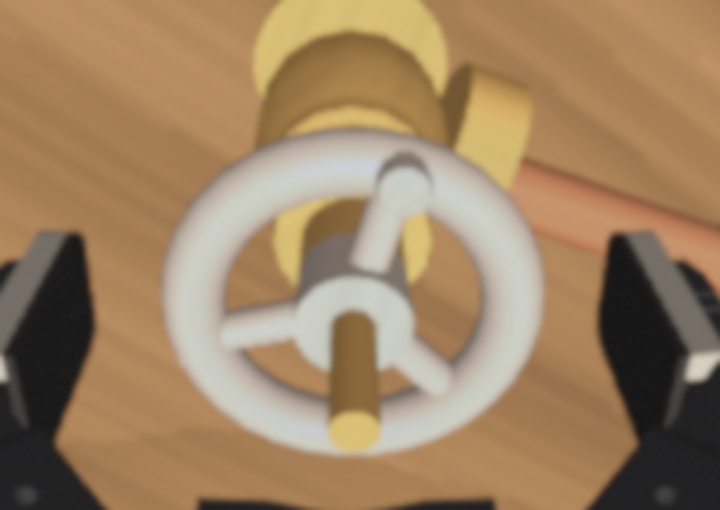

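play_rows --motion "0 0 0 0 0 0 -1;0 0 0 0 0 0 -1;0 0 0 0 0 0 -1;0 0 0 0 0 0 -1;0 0 0 0 0 0 -1;0 0 -0.3 0 0 0 -1;0 0 -0.5 0 0 0 -1;0 0 -0.7 0 0 0 -1;0 0 -0.7 0 0 0 -1;0 0 -0.5 0 0 0 -1"

```text
time_s: 14.5
ee_pos: [0.5163, 0.1281, 0.2345]
tool_rot: [-2.096, 2.339, -0.001]
force: [0.3, 0.1, 1.0]
opening: 1.002
gripper_force: 0.0
```

play_rows --motion "0 0 0 0 0 0 -1;0 0 0 0 0 0 -1;0 0 0 0 0 0 -1"

```text
time_s: 14.75
ee_pos: [0.5159, 0.1279, 0.2314]
tool_rot: [2.096, -2.339, -0.001]
force: [-0.4, 0.0, 0.1]
opening: 1.001
gripper_force: 0.0
```

```bash
python3 snap.py w4; python3 - <<'E'
import cv2
p=cv2.imread("pics/w4.png");cv2.imwrite("pics/w4c.png",cv2.resize(p[130:290,220:420],None,fx=3.7,fy=3.7,interpolation=2))
E
```

```text
t 14.75 pos [0.5159 0.1279 0.2314] yaw 173.7 q6 -1.218 F [-0.4  0.   0.1] M [ 0.019  0.016 -0.021] tq6 0.001 op 1.001 g 0
```

View pics/w4c.png

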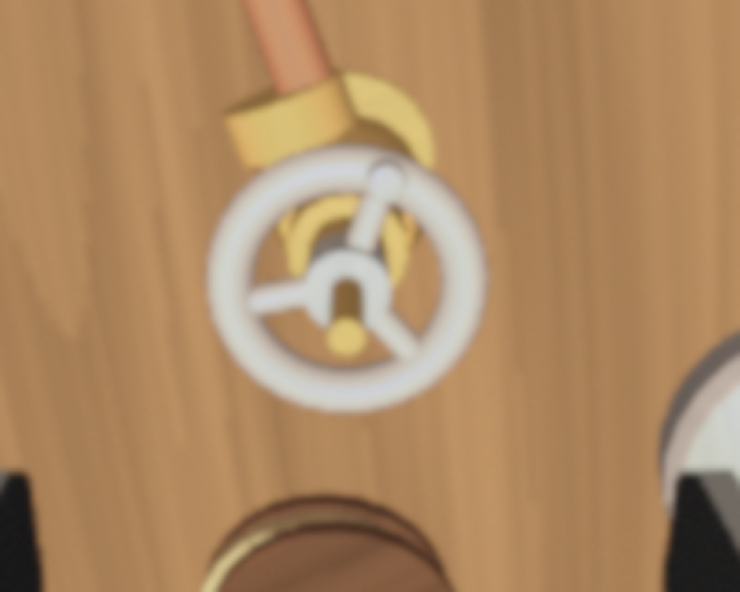

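```bash
python3 - <<'E'
from h import *
from cell import arm
c=np.load("w4.npz");P=fish(c,220+387/3.7,130+178/3.7,.135)
print(P,np.degrees(np.arctan2(P[1]-.1278,P[0]-.516)))
print(arm.hand_in())
E
```

```text
[0.50518113 0.10128985 0.135     ] -112.20051297367893
the job is handed in; nothing more can be done
None
```

I shut the valve snugly at about 0.85 N m, below the 1.2 N m crush limit. After taking up the slack I opened the stem about 180° by the arm's reading. The slack's end was only located to within about ±2.5°. I then let go of the wheel, did not touch the glass, bowl or coasters, and handed the job in at about 15 s.

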